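Empty the used-weight bins into the scrap chest

ROBOT

A 6-joint arm with a two-finger parallel gripper is mounted at the origin on the work surface. World frame = base frame: x ahead of the robot, y to its left, z up, the work surface at z = 0. Lengths are in m, angles in rad, forces in N, time in s.
With the tool pointing down it reaches from about 0.275 to 0.875 m from the base axis. Payload 12.5 kg.
Tool frame: the origin (TCP) lies at the very end of the fingers, on their centre line; the grasp point (between the pads) lies 19 mm behind it; x points along the fingers, y is the direction in which the jaws open and shut, and the axes are right-handed (so a half turn about x gives the same grasp; the last joint's range is limited). The gripper opens to 85 mm and grips with 20 to 120 N. Pads are 22 mm wide; open, the fingers measure 114 mm over their backs; the gripper's body (76 mm by 85 mm) begins 54 mm behind the grasp point. The pads swing forward as they close: fully open they stand 13 mm farther back than shut.
Start: joints at [-1.339, 0.351, 1.652, -0, 1.139, -0.085], TCP at [0.171, -0.523, 0.231] pointing down, gripper open.
Joint ranges: [-2.75, 2.75], [-0.79, 2.1], [0.01, 2.65], [-1.57, 4.71], [0.07, 3.14], [-2.87, 2.87]. Speed limits (rad/s): [2.22, 2.22, 2.79, 3.14, 3.14, 3.14].

INTERFACE

Orientations are given as a 3x3 rotation matrix whose columns are the frame's x, y, z axes.
In Python, from bench import manip gives the robot as it stands. Calls block until the motion is done:
- manip.move_ptp(position, orientation): joint-space move of the TCP to a pose.
- manip.move_l(position, attitude=None, max_speed=0.15): straight line of the TCP; attitude=None keeps the orientation; max_speed is the mean speed in m/s.
- manip.move_j(angles): joint-space move.
- manip.set_gripper(opening, effort=None): opening from 0.0 (shut) to 1.0 (fully open); effort is the grip in N (None keeps the last); returns when the fingers have stopped.
- manip.dwell(seconds).
- manip.inverse_kinematics(position, orientation): joint angles nearest the present ones, or None.
- manip.grab_frame(name): name is "side" or "top"; returns (picture, depth): 480x640x3 uint8, red, green, blue; 480x640 float32, m along the optical axis (not along the pixel's ray), 0 where there is no reading.
- manip.get_calibration(name): a dict with "camera_matrix" (3x3 intrinsics, pixels), "k1" (the pictures are not rectified: a ray, as slopes to the right and down, at radius r is drawn at 1 + k1 r^2 times it, then the intrinsics apply), "R" (3x3) and "t" (3): a world point X has camera coordinates R X + t. Camera axes: x right, y down, z forward; pixel columns grow to the right and rows downward; lengths in m; the calibration is good to about 2 mm. A picture is of the moment at which its call begins. get_calibration takes no time and is no camera call.
A pose or a line that the arm cannot do raises manip.Unreachable and nothing moves.
- manip.sign_off(): hands the job in, once; it reports no verdict.
Trained networks look in the newest picture that a camera, given by its name, has taken for a name from the list of things; names that differ only in an ending like _2 or _b are one class to them, and where a whole thing is asked for, a point or a joint stands for the part that bears it (a point fixed in the world has none). Each returns a list of dicts, best first, with "confidence" (0 to 1); they miss things now and then, are a little off and sometimes report something else, mostly with a low value. They report only what shows in the picture. A call takes as long as a camera call.
- manip.look_for(camera, name): "at" ([x, y, z] in m, in world coordinates, good to about 4 mm: the middle of the surface that is visible of it).
Readings, each from a call of its own:
- manip.current_time(): time.
- manip.current_qpos(): joint angles.
- manip.current_joint_vel(): joint speeds.
- manip.current_joint_torque(): joint torques, N m.
- manip.current_ee_pos(): TCP position.
- manip.current_tcp_rot(): TCP orientation.
- manip.current_force(): force on the tool from outside, world axes, zero at the start.
- manip.current_ft_torque(): the same for the moment, N m.
- manip.current_grip_width(): opening from 0.0 (shut) to 1.0 (fully open).
Only numpy, scipy, OpenCV 4.12 (cv2) and the standard library are available. Lean on these libraries where they do the work, as an engineer would, in place of code of your own. Each camera call takes 0.05 s, during which the arm holds its last target.

TASK

Pull the scrap chest's hatch fully down, empty both grey bins of used wheel weights into the chest (lift each bin straight up out of the organiser before tipping it, do not pick its weights out by hand, and set it back fully home in the cell it came from), and put every stray weight lying on the bench into the chest as well. When all the weights are inside, push the hatch back up until it is fully shut; leave the blue bin, the pliers, the paper roll and the carton alone.

Things in the scene. Friction and masses are not known exactly. Their poses are not given: they have to be found in the camera images.
- organiser: black organiser frame fixed on the bench, 158 (x) x 318 (y), three equal cells in a row along its y axis at y = -102, 0, +102; each cell is 134 x 90 inside and takes one bin with 2 mm to spare on every side; floor 6 thick, rims 44 high with bevelled tops. Origin at the centre of its underside; its -x side faces roughly towards the robot
- bin_a: grey insert bin of used weights, 130 (x) x 86 (y), rim 50 high, walls 3, 200 g; inside, a ramp rises at 35 degrees from the floor (x = 6) to the -x rim: contents slide out over it when the bin is tipped 80 to 95 degrees, -x end down. Pull tab on the +x wall: 12 thick (x 53 to 65), 44 wide, top at 86. Origin: centre of underside, 6 above the bench when home; axes as the organiser's
- bin_b: second grey insert bin of used weights, in all exactly like bin_a. Each bin starts in any of the three cells
- bin_new: blue insert bin of the same shape and axes, with bright new weights fixed in it; bystander in the remaining cell of the organiser
- bin_a_tab (a point): point in the pull tab of bin_a, at x = 59, y = 0, z = 70 of the bin: 16 below the top of the tab, 20 above the rim
- bin_b_tab (a point): point in the pull tab of bin_b, at x = 59, y = 0, z = 70 of the bin: 16 below the top of the tab, 20 above the rim
- used_a1: dark-steel wheel weight, a rounded bar 62 long (its y axis) x 20 wide (x) x 16 high, 90 g; origin at the centre of its underside. At the start it lies in bin_a
- used_a2: dark-steel wheel weight, a rounded bar 62 long (its y axis) x 20 wide (x) x 16 high, 90 g; origin at the centre of its underside. At the start it lies in bin_a
- used_b1: dark-steel wheel weight, a rounded bar 62 long (its y axis) x 20 wide (x) x 16 high, 90 g; origin at the centre of its underside. At the start it lies in bin_b
- used_b2: dark-steel wheel weight, a rounded bar 62 long (its y axis) x 20 wide (x) x 16 high, 90 g; origin at the centre of its underside. At the start it lies in bin_b
- stray1: dark-steel wheel weight, a rounded bar 62 long (its y axis) x 20 wide (x) x 16 high, 90 g; origin at the centre of its underside. At the start it lies flat on the bench in any direction, or is absent
- stray2: dark-steel wheel weight, a rounded bar 62 long (its y axis) x 20 wide (x) x 16 high, 90 g; origin at the centre of its underside. At the start it lies flat on the bench in any direction, or is absent
- stray3: dark-steel wheel weight, a rounded bar 62 long (its y axis) x 20 wide (x) x 16 high, 90 g; origin at the centre of its underside. At the start it lies flat on the bench in any direction, or is absent
- chest: green scrap chest fixed on the bench, 170 (x) x 210 (y), walls and floor 5; front wall (at -x, facing roughly to the middle of the bench) 80 high, then an opening that slopes up and back at 45 degrees from x = -85, z = 80 to x = 3, z = 168, and behind it a flat roof at z = 148 from x = 3 to the back at x = 85. Origin at the centre of its underside
- chest_in (a point): centre of the inner floor of the chest, 5 above the bench, axes as the chest's; the inside reaches 80 to either side in x, 100 in y
- hatch (a joint): hinge of the hatch that closes the sloping opening, hinged along its bottom edge: 0 = shut (leaning back 45 degrees), 1.57 = fully open (leaning 45 degrees out over the bench, a chute into the chest). Stiff hinge (0.3 N m): it stays where it is left; 2 to 4 N at the bar moves it. Panel 125 long, 208 wide, 7 thick
- hatch_bar (a point): centre of the hatch's round grip bar, 16 thick, 116 long along the chest's y, on two legs (y = -52 and +52) beyond the free edge of the hatch: 155 along the panel from the hinge and 6 out from it; 194 above the bench when shut, 185 when open, at least 25 free below it for fingertips. Gripped from above between the legs it can turn in the jaws
- hatch_hinge (a point): middle of the hinge line of the hatch, 80 above the bench at the chest's front; the line runs along the chest's y
- pliers: red-handled pliers, 170 x 60 x 18, lying on the bench; bystander
- tape_roll: white paper roll standing on end, 84 across, 50 high; bystander
- carton: small full carton with a green band, 90 x 130 x 75; bystander

How it is judged:
By the outcome, as a careful person would: the job done as asked, in the order asked, and still so for the second after the job is handed in, with the robot touching nothing.
Of stray1, stray2, stray3 only 1 to 3 are there at a start; the rules pass over those that are not, and their reading is None.
At some moment in a run one of stray1, stray2, stray3 may be knocked a few centimetres aside while the robot is not near it.
It also fails if it takes over 210 s, if anything falls off the work surface, if the arm or the gripper's body presses on something with over 40 N, if the wrist force passes 120 N, or if a joint passes its speed limit or range.

## Working session

There is one attempt and no reset: what is moved stays moved. The work goes in short steps, each a Python script; the robot and the scene stay as the last script left them, time stands still between calls to the robot, and variables do not carry over. Pictures are saved under pics/ and viewed, and the job is handed in when it is done.

```bash
ls; mkdir -p pics
python3 - <<'E'
from bench import manip
import cv2
for n in ("side","top"):
    p,d=manip.grab_frame(n); cv2.imwrite(f"pics/{n}0.png",p[:,:,::-1])
    c=manip.get_calibration(n); print(n,c)
    for k in ["organiser","bin_a","bin_new","stray1","chest","hatch_bar","pliers","tape_roll","carton","bin_a_tab"]:
        print(k,[( [round(float(v),3) for v in r["at"]],round(r["confidence"],2)) for r in manip.look_for(n,k)])
print(manip.current_time(),manip.current_tcp_rot())
E
```

```text
pics
side {'camera_matrix': array([[563.10933185,   0.        , 323.32344557],
       [  0.        , 563.10933185, 236.98578925],
       [  0.        ,   0.        ,   1.        ]]), 'k1': -0.11999575873130476, 'R': array([[-0.98873019, -0.14912784, -0.01317171],
       [-0.08491579,  0.63110084, -0.77103893],
       [ 0.12329605, -0.76123099, -0.63665176]]), 't': array([0.59651039, 0.16537734, 1.51465482])}
organiser [([0.515, 0.409, 0.036], 0.67)]
bin_a [([0.534, 0.277, 0.043], 0.76), ([0.579, 0.185, 0.048], 0.59)]
bin_new [([0.498, 0.386, 0.048], 0.83), ([0.531, 0.285, 0.046], 0.53)]
stray1 [([0.537, -0.012, 0.015], 0.62), ([0.649, -0.036, 0.018], 0.54)]
chest [([0.482, -0.333, 0.121], 0.84)]
hatch_bar [([0.481, -0.339, 0.144], 0.95), ([0.536, -0.013, 0.017], 0.31)]
pliers [([0.743, -0.274, 0.015], 0.73)]
tape_roll []
carton [([0.781, 0.083, 0.077], 0.75)]
bin_a_tab [([0.534, 0.283, 0.044], 0.63)]
top {'camera_matrix': array([[506.6473566 ,   0.        , 315.75748852],
       [  0.        , 506.6473566 , 233.75476993],
       [  0.        ,   0.        ,   1.        ]]), 'k1': -0.
[... 427 characters left out ...]
046, 0.017], 0.74), ([0.571, 0.198, 0.036], 0.6), ([0.454, -0.052, 0.015], 0.47), ([0.624, 0.224, 0.023], 0.44), ([0.741, -0.287, 0.015], 0.35)]
chest [([0.481, -0.371, 0.143], 0.61), ([0.65, -0.048, 0.019], 0.15)]
hatch_bar [([0.53, 0.294, 0.036], 0.66), ([0.473, -0.352, 0.147], 0.57)]
pliers [([0.743, -0.289, 0.018], 0.8), ([0.535, -0.022, 0.014], 0.47)]
tape_roll [([0.768, 0.246, 0.052], 0.96)]
carton [([0.77, 0.044, 0.076], 0.76), ([0.482, -0.37, 0.149], 0.4)]
bin_a_tab [([0.528, 0.295, 0.038], 0.74), ([0.472, -0.352, 0.149], 0.39)]
1.1 [[-7.32991199e-06  3.11514491e-01 -9.50241402e-01]
 [ 2.78627934e-05 -9.50241401e-01 -3.11514491e-01]
 [-1.00000000e+00 -2.87597536e-05 -1.71447805e-06]]
```

View pics/side0.png

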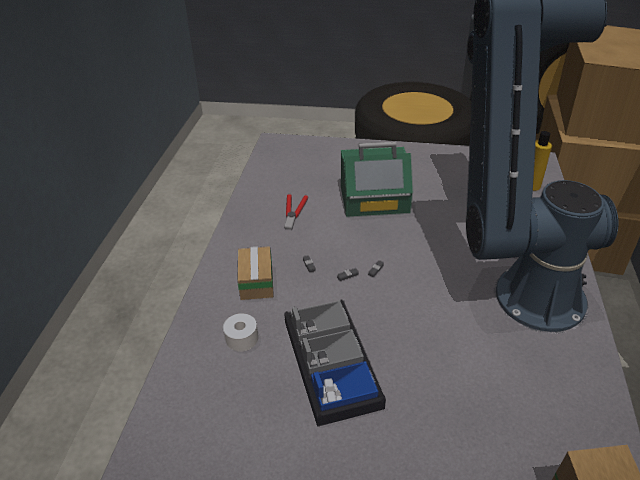

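View pics/top0.png

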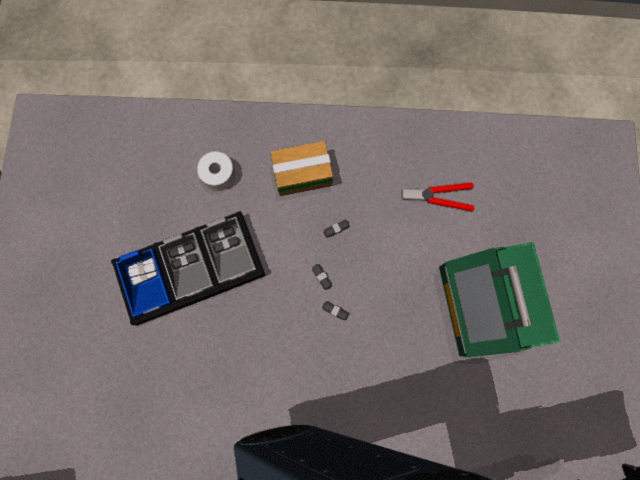

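The pictures show three strays, at top-view pixels (336,228), (322,276) and (335,310). The blue bin is in the +y cell, the grey bins are in the middle and -y cells, and the chest is on the right with its hatch shut. Next I'll measure the poses from depth.

```bash
cat > h.py <<'E'
from bench import manip
import numpy as np, cv2
def cloud(n):
    p,d=manip.grab_frame(n); c=manip.get_calibration(n); K=c["camera_matrix"]
    v,u=np.mgrid[0:480,0:640]
    q=cv2.undistortPoints(np.stack([u.ravel(),v.ravel()],1).astype(np.float64).reshape(-1,1,2),K,np.array([c["k1"],0,0,0.]),None,None).reshape(480,640,2)
    X=np.dstack([q[...,0]*d,q[...,1]*d,d])
    W=(X-c["t"])@c["R"]; W[d<=0]=np.nan
    return p,d,W
def proj(n,P):
    c=manip.get_calibration(n); r,_=cv2.Rodrigues(c["R"])
    return cv2.projectPoints(np.asarray(P,float).reshape(-1,1,3),r,c["t"],c["camera_matrix"],np.array([c["k1"],0,0,0.]))[0].reshape(-1,2)
def Rz(a): c,s=np.cos(a),np.sin(a); return np.array([[c,-s,0],[s,c,0],[0,0,1.]])
E
python3 - <<'E'
from h import *
for n in("top","side"):
    p,d,W=cloud(n); np.savez(f"/tmp/{n}.npz",p=p,W=W)
    x,y,z=W[...,0],W[...,1],W[...,2]
    tbl=(z<0.006)&(z>-0.02)&(x>.3)&(x<.8)&(abs(y)<.5); print(n,"table z",z[tbl].mean(),z[tbl].std())
    # strays
    m=(x>.4)&(x<.72)&(y>-.15)&(y<.12)&(z>.010)&(z<.04)
    nn,l,s,c=cv2.connectedComponentsWithStats(m.astype(np.uint8))
    for i in range(1,nn):
        if s[i,4]<20: continue
        P=W[l==i]; r=cv2.minAreaRect((P[:,:2]*1000).astype(np.float32)); pc=np.linalg.svd(P[:,:2]-P[:,:2].mean(0))[2][0]
        print("stray",s[i,4],P.mean(0).round(3),np.round(r[0],0),np.round(r[1],0),"long dir deg",np.degrees(np.arctan2(pc[1],pc[0])).round(0),P[:,2].max().round(3))
    # organiser
    m=(x>.38)&(x<.72)&(y>.1)&(y<.5)&(z>.03)&(z<.10)
    nn,l,s,c=cv2.connectedComponentsWithStats(m.astype(np.uint8))
    for i in range(1,nn):
        if s[i,4]<300: continue
        P=W[l==i]; P2=P[(P[:,2]<.06)]
        print("org",s[i,4],[np.round(t,1) if not np.isscalar(t) else t for t in cv2.minAreaRect((P2[:,:2]*1000).astype(np.float32))],"zmax",P[:,2].max())
    m=(x>.3)&(x<.66)&(y>-.6)&(y<-.15)&(z>.06)&(z<.18)
    P=W[m]; print("chest",len(P),[np.round(t,1) if not np.isscalar(t) else t for t in cv2.minAreaRect((P[:,:2]*1000).astype(np.float32))],P[:,2].max())
    Q=W[(x>.3)&(x<.66)&(y>-.6)&(y<-.15)&(z>.178)]; 
    if len(Q): print("bar",len(Q),Q.mean(0),cv2.minAreaRect((Q[:,:2]*1000).astype(np.float32)))
E
```

```text
top table z 0.0005301210265052332 0.00221961764936729
stray 212 [ 0.652 -0.043  0.016] [653. -44.] [21. 62.] long dir deg -60.0 0.022
stray 226 [ 0.536 -0.015  0.016] [536. -15.] [62. 21.] long dir deg -146.0 0.022
stray 234 [ 0.459 -0.048  0.016] [460. -49.] [62. 21.] long dir deg 65.0 0.021
org 6230 [array([540.5, 293.9]), array([160.8, 319. ]), 24.66436767578125] zmax 0.09772830193835273
chest 8412 [array([ 489.4, -391.8]), array([211.2, 181.9]), 12.854477882385254] 0.1799975865404
bar 1382 [ 0.48587396 -0.38380715  0.19727546] ((488.21197509765625, -386.48297119140625), (208.7528533935547, 39.34535598754883), 12.730019569396973)
side table z 0.00034344848226686397 0.002441816636990578
stray 106 [ 0.651 -0.04   0.016] [653. -42.] [21. 65.] long dir deg 117.0 0.022
stray 116 [ 0.459 -0.045  0.016] [459. -47.] [65. 21.] long dir deg 66.0 0.022
stray 133 [ 0.536 -0.011  0.016] [536. -13.] [62. 27.] long dir deg 33.0 0.023
org 5645 [array([539.4, 295.9]), array([159.7, 321.5]), 24.136568069458008] zmax 0.09763967935257331
chest 3331 [array([ 490.3, -388.9]), array([211.1, 192.7]), 13.207514762878418] 0.17996124657112797
bar 449 [ 0.49006703 -0.38071618  0.19705793] ((488.23870849609375, -380.7231140136719), (204.78375244140625, 41.92393112182617), 12.581158638000488)
```

Run:
```python
from h import *
psi=np.radians(-77.2)
for n in("top","side"):
    W=np.load(f"/tmp/{n}.npz")["W"].reshape(-1,3); W=W[~np.isnan(W[:,0])]
    L=(W-[.4895,-.390,0])@Rz(psi)
    m=(abs(L[:,0])<.14)&(abs(L[:,1])<.14)
    L=L[m]
    r=L[(L[:,2]>.135)&(L[:,2]<.155)&(L[:,0]>.03)]; print(n,"roof x",np.percentile(r[:,0],[1,50,99]).round(3),"y",np.percentile(r[:,1],[1,99]).round(3),np.median(r[:,2]).round(3))
    b=L[(L[:,2]>.186)]; print("bar",b.mean(0).round(4),np.percentile(b,[2,98],axis=0).round(3))
    f=L[(L[:,2]>.02)&(L[:,2]<.07)]; 
    if len(f)>50: print("front x",np.median(f[:,0]).round(4), np.percentile(f[:,1],[1,99]).round(3))
    # yaw via front line / roof edge
    hp=L[(abs(L[:,1])<.08)&(L[:,0]>-.08)&(L[:,0]<-.01)&(L[:,2]>.09)]; print("panel z-x",np.median(hp[:,2]-hp[:,0]).round(4), "yaw slope",np.polyfit(hp[:,1],hp[:,2]-hp[:,0],1)[0])
    # organiser
    yo=np.radians(24.4); L=(W-[.540,.295,0])@Rz(yo); L=L[(abs(L[:,0])<.11)&(abs(L[:,1])<.19)]
    r=L[(L[:,2]>.02)]; print("org x",np.percentile(r[:,0],[.5,99.5]).round(4),"y",np.percentile(r[:,1],[.5,99.5]).round(4))
    for c in(-.102,0,.102):
        t=L[(L[:,2]>.07)&(abs(L[:,1]-c)<.04)]; print("tab",c,len(t),t.mean(0).round(4),np.percentile(t,[3,97],axis=0).round(3).tolist())
    for k in (-1,1):
        e=L[(L[:,2]>.03)&(L[:,2]<.05)&(L[:,0]*k>.06)]
        bins=np.arange(-.14,.141,.02); xs=[];ys=[]
        for a in bins:
            s=e[abs(e[:,1]-a)<.01]
            if len(s)>5: ys.append(a); xs.append(np.percentile(s[:,0]*k,95)*k)
        if len(xs)>5: print("edge",k,np.polyfit(ys,xs,1))
```

```text
top roof x [0.031 0.064 0.091] y [-0.104  0.103] 0.148
bar [-0.001  -0.0013  0.2076] [[-0.016 -0.084  0.186]
 [ 0.013  0.079  0.22 ]]
front x -0.0802 [-0.103  0.103]
panel z-x 0.1901 yaw slope 0.006289560119357309
org x [-0.0797  0.0774] y [-0.1596  0.1556]
tab -0.102 146 [ 0.0565 -0.1049  0.0881] [[0.052, -0.124, 0.072], [0.063, -0.085, 0.096]]
tab 0 161 [ 0.0568 -0.0039  0.088 ] [[0.052, -0.025, 0.072], [0.064, 0.018, 0.096]]
tab 0.102 159 [0.0569 0.0982 0.0874] [[0.052, 0.079, 0.072], [0.064, 0.119, 0.095]]
edge -1 [-0.00179119 -0.07937492]
edge 1 [-0.00263223  0.07654243]
side roof x [0.041 0.068 0.093] y [-0.101  0.106] 0.147
bar [-0.0036  0.0024  0.2067] [[-0.022 -0.067  0.186]
 [ 0.009  0.059  0.219]]
front x -0.0812 [-0.103  0.106]
panel z-x 0.1897 yaw slope 0.005816814614002404
org x [-0.0782  0.079 ] y [-0.1488  0.16  ]
tab -0.102 112 [ 0.0594 -0.0968  0.087 ] [[0.053, -0.121, 0.072], [0.065, -0.079, 0.096]]
tab 0 125 [0.0598 0.0057 0.087 ] [[0.053, -0.019, 0.072], [0.065, 0.023, 0.094]]
tab 0.102 140 [0.0599 0.1082 0.0871] [[0.053, 0.085, 0.071], [0.065, 0.124, 0.096]]
edge -1 [ 0.00726631 -0.07852034]
edge 1 [0.00132867 0.07862889]
```

Run:
```python
from h import *
psi=np.radians(-77.2)
for n in("top","side"):
    W=np.load(f"/tmp/{n}.npz")["W"].reshape(-1,3); W=W[~np.isnan(W[:,0])]
    L=(W-[.4895,-.390,0])@Rz(psi); L=L[(abs(L[:,0])<.15)&(abs(L[:,1])<.04)&(L[:,2]>.01)]
    for a in np.arange(-.1,.11,.008):
        s=L[abs(L[:,0]-a)<.004]
        if len(s): print(n,a.round(3),np.percentile(s[:,2],[5,50,95]).round(3),len(s))
```

```text
top -0.092 [0.08  0.082 0.084] 6
top -0.084 [0.025 0.082 0.095] 319
top -0.076 [0.019 0.101 0.109] 255
top -0.068 [0.107 0.114 0.121] 208
top -0.06 [0.118 0.126 0.132] 212
top -0.052 [0.129 0.136 0.142] 204
top -0.044 [0.14  0.146 0.153] 225
top -0.036 [0.151 0.158 0.164] 230
top -0.028 [0.161 0.168 0.174] 225
top -0.02 [0.171 0.177 0.184] 232
top -0.012 [0.18  0.185 0.188] 167
top -0.004 [0.182 0.212 0.218] 110
top 0.004 [0.15  0.217 0.22 ] 203
top 0.012 [0.145 0.15  0.218] 236
top 0.02 [0.146 0.148 0.151] 119
top 0.036 [0.151 0.151 0.152] 3
top 0.044 [0.146 0.149 0.152] 138
top 0.052 [0.145 0.148 0.152] 142
top 0.06 [0.146 0.148 0.151] 146
top 0.068 [0.145 0.148 0.151] 149
top 0.076 [0.145 0.148 0.152] 151
top 0.084 [0.145 0.149 0.151] 142
top 0.092 [0.145 0.148 0.151] 56
side -0.1 [0.081 0.084 0.085] 3
side -0.092 [0.03  0.079 0.092] 72
side -0.084 [0.017 0.054 0.098] 368
side -0.076 [0.014 0.092 0.112] 221
side -0.068 [0.1   0.115 0.127] 118
side -0.06 [0.11  0.126 0.141] 120
side -0.052 [0.125 0.136 0.147] 98
side -0.044 [0.134 0.147 0.159] 102
side -0.036 [0.143 0.157 0.168] 116
side -0.028 [0.155 0.168 0.177] 103
side -0.02 [0.168 0.177 0.186] 96
side -0.012 [0.174 0.181 0.213] 43
side -0.004 [0.205 0.212 0.218] 64
side 0.004 [0.203 0.214 0.219] 63
side 0.012 [0.214 0.214 0.216] 3
side 0.044 [0.15  0.15  0.151] 2
side 0.052 [0.145 0.148 0.151] 23
side 0.06 [0.144 0.146 0.151] 28
side 0.068 [0.144 0.148 0.151] 30
side 0.076 [0.143 0.147 0.153] 28
side 0.084 [0.143 0.147 0.151] 25
side 0.092 [0.142 0.145 0.147] 12
```

Run:
```python
import cv2,numpy as np
a=cv2.resize(cv2.imread("pics/top0.png")[230:370,425:575],None,fx=5,fy=4)
cv2.imwrite("pics/z1.png",a[:600,:800])
a=cv2.resize(cv2.imread("pics/side0.png")[130:230,325:425],None,fx=6,fy=6)
cv2.imwrite("pics/z2.png",a)
```

```text
(no output)
```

View pics/z1.png

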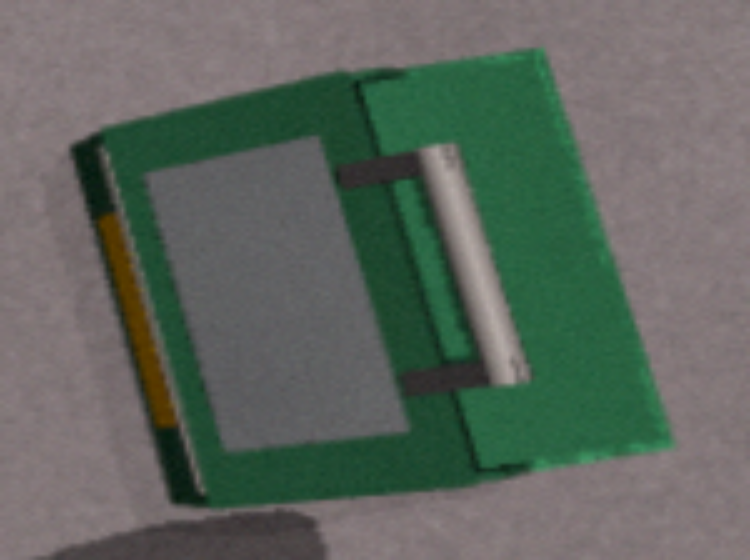

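View pics/z2.png

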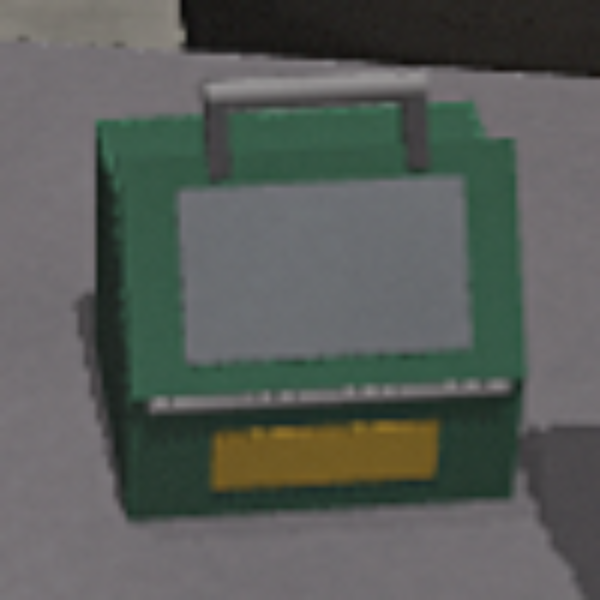

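The hatch starts slightly ajar at about 0.17 rad. The side profile puts the panel at about 54° elevation, with the bar top at z 0.219. The other measurements all match the given sizes: the organiser footprint is 160x319, the strays are 62x21x16, and the roof is at 148. First step is gripping the bar and pulling the hatch open.

```bash
cat >> h.py <<'E'
PSI=np.radians(-77.2); C0=np.array([.4906,-.3949,0.])
YO=np.radians(24.4); O0=np.array([.540,.295,0.])
def chest(x,y,z): return C0+Rz(PSI)@np.array([x,y,z])
def org(x,y,z): return O0+Rz(YO)@np.array([x,y,z])
def down(a):
    x=np.array([0,0,-1.]); y=np.array([np.cos(a),np.sin(a),0]); return np.stack([x,y,np.cross(x,y)],1)
def bar(e): # bar centre for panel elevation e (45 deg shut, 135 open)
    e=np.radians(e); return np.array([-.085+.155*np.cos(e)-.006*np.sin(e),0,.08+.155*np.sin(e)+.006*np.cos(e)])
def st(m=""):
    print(m,"t",round(manip.current_time(),1),"p",np.round(manip.current_ee_pos(),4),"F",np.round(manip.current_force(),1),"g",round(manip.current_grip_width(),3))
def save(n,f):
    p,d,W=cloud(n); cv2.imwrite(f"pics/{f}.png",p[:,:,::-1]); return p,d,W
E
python3 - <<'E'
from h import *
R=down(PSI)
b=bar(54.5); b[2]-=.015
q=manip.current_ee_pos()
manip.move_l([q[0],q[1],.33],max_speed=.3)
manip.move_ptp(chest(b[0],0,.30),R); st()
manip.set_gripper(.6,30)
manip.move_l(chest(*b),max_speed=.15); st("at bar")
save("side","bar1");
E
```

```text
t 3.0 p [ 0.4898 -0.3957  0.2999] F [-0.2  0.8 -0.7] g 0.997
at bar t 4.3 p [ 0.491  -0.3954  0.1957] F [ 0.4 -0.3 -0.3] g 0.596
```

View pics/bar1.png

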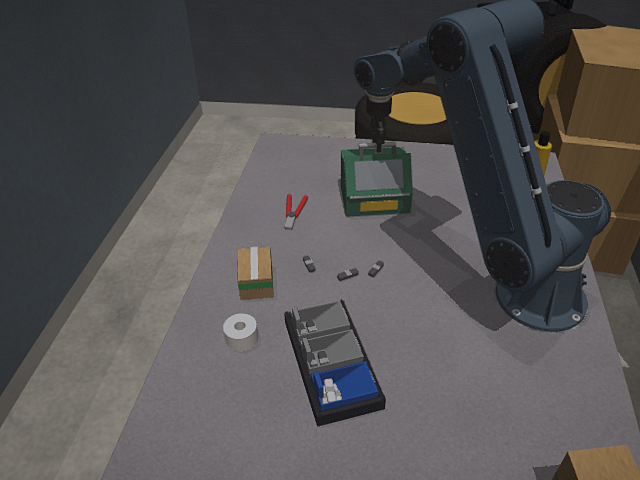

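The fingers are over the bar at (378,148). Closing the grip and swinging the hatch open.

Run:
```python
from h import *
manip.set_gripper(0.0,30); st("grip")
for e in list(range(62,135,8))+[134]:
    b=bar(e); b[2]-=.014
    manip.move_l(chest(*b),max_speed=.12)
    F=manip.current_force()
    print(e,np.round(Rz(PSI).T@F,1),round(manip.current_grip_width(),3))
    if np.linalg.norm(F)>45: break
b=bar(136);b[2]-=.014
manip.move_l(chest(*b),max_speed=.05);st("end")
manip.set_gripper(.6); st("rel")
manip.move_l(chest(b[0],0,.33),max_speed=.25)
p,d,W=save("side","open1")
save("top","open1t")
```

```text
grip t 4.7 p [ 0.4909 -0.3955  0.1954] F [ 0.2 -1.4  4.8] g 0.174
62 [ 2.5 -2.9  6.1] 0.175
70 [ 3.4 -3.   9.5] 0.172
78 [ 1.1 -2.5 10.1] 0.17
86 [-0.5 -2.7  9.7] 0.172
94 [-1.5 -1.8  3.2] 0.175
102 [-2.4 -1.4  4.2] 0.174
110 [-2.4 -0.4  2.2] 0.168
118 [-0.7  1.4 -1.9] 0.175
126 [ 0.8  2.2 -5.4] 0.175
134 [ 1.9  3.4 -5.6] 0.178
134 [ 2.8  4.1 -7.3] 0.172
end t 8.6 p [ 0.4471 -0.2016  0.1714] F [ -2.  -13.3  10.8] g 0.171
rel t 9.0 p [ 0.446  -0.199   0.1692] F [0.3 0.7 0.4] g 0.601
```

View pics/open1.png

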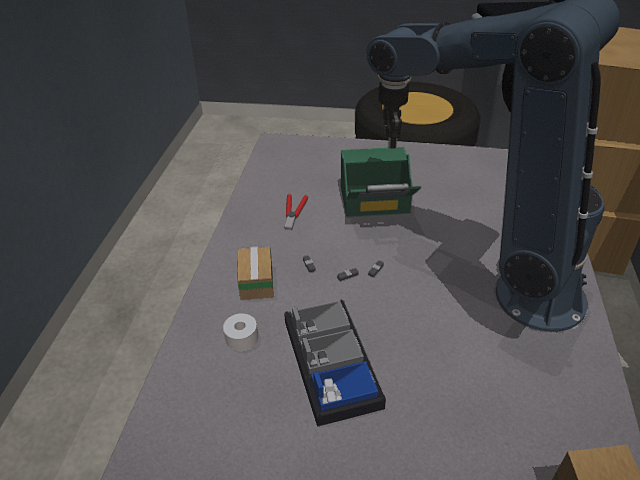

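View pics/open1t.png

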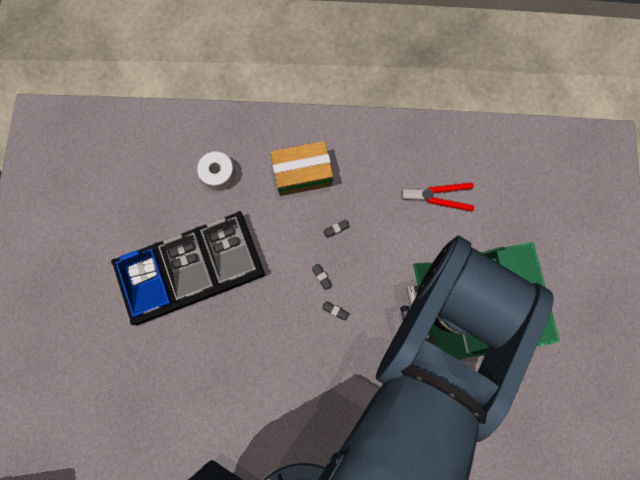

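```bash
cat >> h.py <<'E'
def Ry(a): c,s=np.cos(a),np.sin(a); return np.array([[c,0,s],[0,1,0],[-s,0,c]])
def tool(h,th,s): # bin heading h, tipped th; s=+-1 jaw sign
    return Rz(h)@Ry(-th)@down(0 if s>0 else np.pi)
G=np.array([.059,0,.072])   # grasp point in bin
LIP=np.array([-.065,0,.05])
def tcp_for_lip(lipw,h,th,s):
    B=Rz(h)@Ry(-th); T=B@down(0 if s>0 else np.pi)
    return lipw+B@(G-LIP)+T[:,0]*.019, T
E
python3 - <<'E'
from h import *
st()
p,d,W=cloud("side"); L=(W.reshape(-1,3)-C0)@Rz(PSI)
m=(abs(L[:,1])<.04)&(L[:,0]>-.25)&(L[:,0]<-.19)&(L[:,2]>.15)&(L[:,2]<.22); print("bar",len(L[m]),L[m].mean(0),L[m][:,2].max(),"exp",bar(135))
print("q",np.round(manip.current_qpos(),2))
H=PSI+np.pi/2
for s in(1,-1):
    print(s,manip.inverse_kinematics(org(.059,-.102,.06),down(YO+(0 if s>0 else np.pi))))
    for dh in(-60,-40,-20,0,20,40,60):
        r=[]
        for th in(0,30,60,90):
            P,T=tcp_for_lip(chest(-.055,.02,.14),H+np.radians(dh),np.radians(th),s)
            q=manip.inverse_kinematics(P,T); r.append(None if q is None else np.round(q,2).tolist())
        print(s,dh,r)
E
```

```text
t 9.9 p [ 0.4456 -0.1989  0.3283] F [-0.9  0.   0.3] g 0.6
bar 155 [-2.04557076e-01  1.26242898e-04  1.88475312e-01] 0.19750124045425677 exp [-0.19884419  0.          0.18535891]
q [-0.52  0.15  1.67  0.    1.32  0.83]
1 [ 2.73226443e-01  7.67172567e-01  1.41491964e+00 -4.44089210e-16
  9.59500450e-01 -1.52633894e-01]
1 -60 [[-0.7, 0.75, 1.22, -0.0, 1.17, 0.13], [-0.67, 0.47, 1.65, -0.16, 0.52, 0.28], [-0.61, 0.32, 2.04, 3.77, 0.31, 2.64], None]
1 -40 [[-0.64, 0.76, 1.21, -0.0, 1.18, -0.16], [-0.68, 0.46, 1.65, 0.21, 0.52, -0.36], [-0.75, 0.32, 2.05, 2.37, 0.34, -2.54], None]
1 -20 [[-0.58, 0.74, 1.24, -0.0, 1.16, -0.46], [-0.7, 0.47, 1.64, 0.47, 0.64, -0.9], [-0.87, 0.35, 1.99, 1.72, 0.63, -2.18], [-1.04, 0.52, 2.21, 2.19, 1.32, -2.81]]
1 0 [[-0.53, 0.7, 1.32, -0.0, 1.13, -0.75], [-0.71, 0.48, 1.62, 0.59, 0.8, -1.3], [-0.94, 0.42, 1.88, 1.39, 0.94, -2.13], [-1.13, 0.59, 2.02, 1.76, 1.46, -2.62]]
1 20 [[-0.49, 0.64, 1.42, -0.0, 1.08, -1.06], [-0.71, 0.49, 1.6, 0.61, 0.98, -1.62], [-0.96, 0.51, 1.73, 1.16, 1.23, -2.16], [-1.14, 0.7, 1.78, 1.46, 1.66, -2.48]]
1 40 [[-0.47, 0.57, 1.54, 
[... 673 characters left out ...]
, 1.72, 0.63, 0.96], [-1.04, 0.52, 2.21, 2.19, 1.32, 0.33]]
-1 0 [[-0.53, 0.7, 1.32, -0.0, 1.13, 2.39], [-0.71, 0.48, 1.62, 0.59, 0.8, 1.84], [-0.94, 0.42, 1.88, 1.39, 0.94, 1.01], [-1.13, 0.59, 2.02, 1.76, 1.46, 0.52]]
-1 20 [[-0.49, 0.64, 1.42, -0.0, 1.08, 2.08], [-0.71, 0.49, 1.6, 0.61, 0.98, 1.52], [-0.96, 0.51, 1.73, 1.16, 1.23, 0.98], [-1.14, 0.7, 1.78, 1.46, 1.66, 0.66]]
-1 40 [[-0.47, 0.57, 1.54, -0.0, 1.03, 1.75], [-0.72, 0.51, 1.58, 0.57, 1.16, 1.24], [-0.95, 0.6, 1.57, 0.98, 1.5, 0.91], [-1.09, 0.81, 1.52, 1.25, 1.89, 0.76]]
-1 60 [[-0.47, 0.5, 1.66, -0.0, 0.98, 1.4], [-0.71, 0.52, 1.55, 0.49, 1.33, 0.97], [-0.91, 0.69, 1.4, 0.81, 1.75, 0.81], [-1.02, 0.93, 1.26, 1.1, 2.14, 0.82]]
```

```bash
cat >> h.py <<'E'
HT=PSI+np.pi/2+np.radians(20)
PTS=[(0,.26),(25,.23),(50,.18),(70,.15),(90,.14)]
def lipw(z): return chest(-.050,.02,z)
E
python3 - <<'E'
from h import *
R=down(YO)
manip.move_ptp(org(.059,-.102,.20),R)
manip.set_gripper(.5,100)
manip.move_l(org(.059,-.102,.059),max_speed=.2); st("at tab")
manip.set_gripper(0.,100); st("gripped")
manip.move_l(org(.059,-.102,.09),max_speed=.06); st("up")
manip.move_l(org(.059,-.102,.263),max_speed=.2); st("up2")
save("side","lift1")
E
```

```text
at tab t 12.8 p [0.6366 0.2267 0.0603] F [ 0.1 -0.6  0.3] g 0.502
gripped t 13.2 p [0.6361 0.2265 0.0604] F [-2.8 -2.4  7.2] g 0.12
up t 13.9 p [0.6357 0.2265 0.0899] F [-0.6 -0.5 -3.6] g 0.128
up2 t 14.9 p [0.6353 0.2263 0.2614] F [-1.4 -0.1 -3.8] g 0.125
```

View pics/lift1.png

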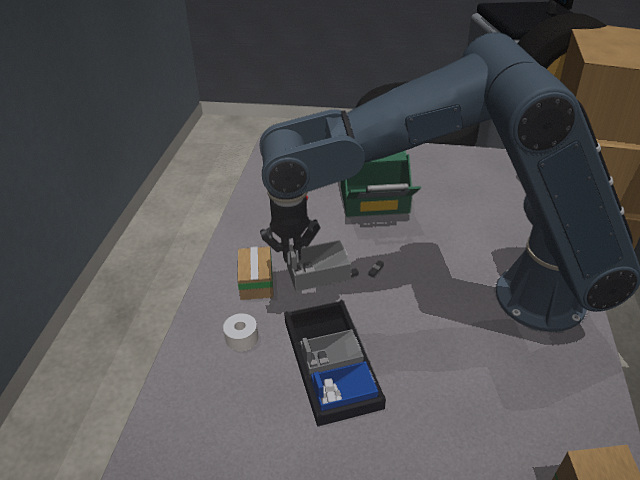

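The bin is held level at (318,265) and its cell is empty. Now carrying it to the chest and tipping.

Run:
```python
from h import *
P,T=tcp_for_lip(lipw(.26),HT,0,1)
manip.move_ptp(P,T); st("over")
for th,z in PTS[1:]:
    P,T=tcp_for_lip(lipw(z),HT,np.radians(th),1)
    manip.move_l(P,T,max_speed=.2); 
st("tipped")
manip.dwell(1.0); st()
save("side","tip1"); save("top","tip1t")
```

```text
over t 16.8 p [ 0.6037 -0.2736  0.263 ] F [-0.  -0.3 -3.7] g 0.125
tipped t 18.9 p [ 0.4978 -0.3429  0.2648] F [ 0.1 -0.2 -0.9] g 0.122
 t 19.9 p [ 0.4965 -0.3434  0.264 ] F [-0.9  0.1 -1.9] g 0.121
```

View pics/tip1.png

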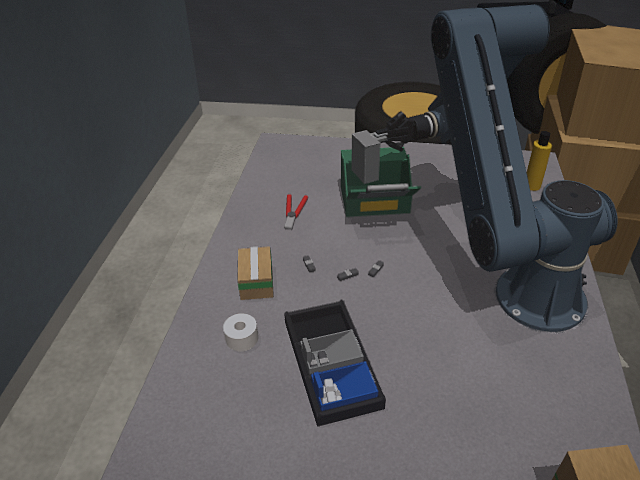

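View pics/tip1t.png

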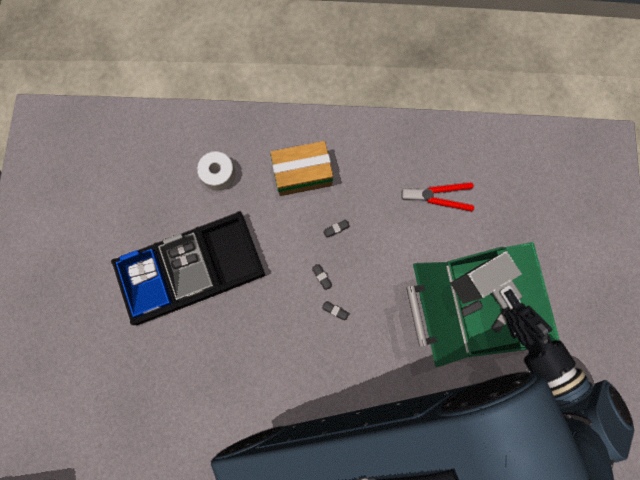

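The load dropped from 3.7 N to 1.9 N, which is two weights. Both show inside the chest at (473,308) and (500,322) in the top view. Returning the bin to its cell.

Run:
```python
from h import *
for th,z in PTS[::-1][1:]:
    P,T=tcp_for_lip(lipw(z),HT,np.radians(th),1)
    manip.move_l(P,T,max_speed=.25)
manip.move_ptp(org(.059,-.102,.263),down(YO)); st("above cell")
manip.move_l(org(.059,-.102,.115),max_speed=.2); manip.dwell(.2); st("hover")
save("top","hov1t"); save("side","hov1")
for z in(.10,.09,.08,.07,.064,.0595):
    manip.move_l(org(.059,-.102,z),max_speed=.05); F=manip.current_force(); print(z,np.round(F,1),np.round(manip.current_ee_pos(),4))
    if F[2]>15: print("stop");break
save("side","home1")
```

```text
above cell t 24.0 p [0.6362 0.2254 0.263 ] F [-0.   0.2 -2. ] g 0.126
hover t 25.1 p [0.6364 0.2266 0.1163] F [-0.  -1.1 -2.2] g 0.124
0.1 [ 0.7 -0.1 -2. ] [0.6357 0.2264 0.0995]
0.09 [ 0.7  0.  -1.4] [0.6357 0.2264 0.0895]
0.08 [-1.1 -0.7 -1.6] [0.6356 0.2264 0.0796]
0.07 [ 0.7 -0.  -1.6] [0.6357 0.2265 0.0695]
0.064 [-0.5 -0.3 -1.5] [0.6357 0.2264 0.0636]
0.0595 [-1.4  0.7  4.7] [0.6366 0.2267 0.0604]
```

View pics/home1.png

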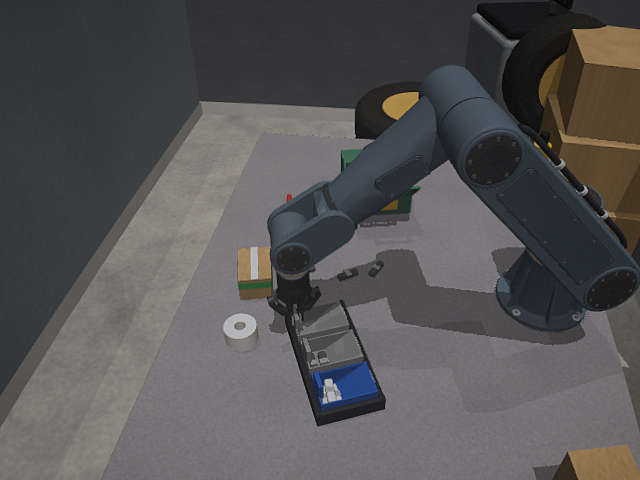

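Bin 1 is seated at the same TCP z as at pick-up (0.0604), with light contact. Releasing it and doing the second bin the same way.

Run:
```python
from h import *
R=down(YO)
manip.move_l(org(.059,-.102,.058),max_speed=.03); st("press")
manip.set_gripper(.5); st("rel")
manip.move_l(org(.059,-.102,.16),max_speed=.2)
manip.move_l(org(.059,0,.16),max_speed=.2)
manip.move_l(org(.059,0,.059),max_speed=.2); st("at tab2")
manip.set_gripper(0.,100); st("gripped")
manip.move_l(org(.059,0,.09),max_speed=.06); st("up")
manip.move_l(org(.059,0,.263),max_speed=.2); st("up2")
p,d,W=save("side","lift2")
L=(W.reshape(-1,3)-O0)@Rz(YO)
# check bin1 home: tab top height, rim
t=L[(abs(L[:,1]+.102)<.03)&(L[:,0]>.045)&(L[:,0]<.07)&(L[:,2]>.07)&(L[:,2]<.11)]; print("tab1",t.mean(0).round(4),np.percentile(t[:,2],95))
P,T=tcp_for_lip(lipw(.26),HT,0,1)
manip.move_ptp(P,T); st("over")
for th,z in PTS[1:]:
    P,T=tcp_for_lip(lipw(z),HT,np.radians(th),1)
    manip.move_l(P,T,max_speed=.2); 
manip.dwell(1.0); st("tipped")
save("side","tip2"); save("top","tip2t")
```

```text
press t 27.5 p [0.6367 0.2267 0.0604] F [-5.5 -0.4 16.7] g 0.121
rel t 27.9 p [0.6358 0.2265 0.0577] F [-0.4 -0.2 -0.5] g 0.501
at tab2 t 29.9 p [0.5946 0.3191 0.0601] F [ 0.3 -0.2 -0. ] g 0.499
gripped t 30.3 p [0.594  0.3194 0.0606] F [-3.1 -2.6  7.6] g 0.124
up t 31.0 p [0.5936 0.3193 0.0899] F [ 0.5 -0.2 -4.7] g 0.123
up2 t 32.0 p [0.5932 0.3191 0.2614] F [-0.8  0.1 -4.2] g 0.126
tab1 [ 0.0612 -0.096   0.0875] 0.09556733543964165
over t 34.2 p [ 0.6037 -0.2737  0.263 ] F [-0.   0.8 -4.3] g 0.12
tipped t 37.3 p [ 0.4965 -0.3433  0.264 ] F [ 0.2 -0.2 -2.4] g 0.121
```

View pics/tip2t.png

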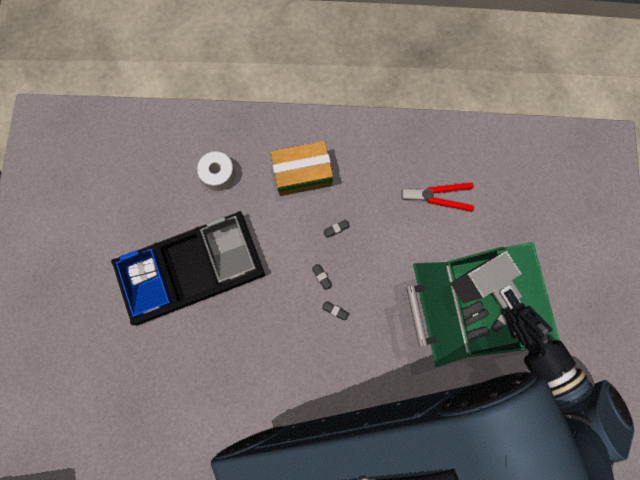

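View pics/tip2.png

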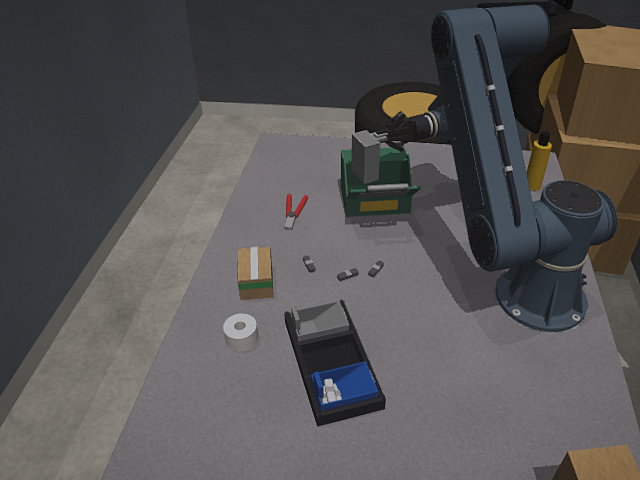

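The load dropped by another 1.9 N. Bin 1, at (230,248), is empty and home. Returning bin 2, then relocating the strays.

```bash
cat >> h.py <<'E'
def strays(n):
    p,d,W=cloud(n); x,y,z=W[...,0],W[...,1],W[...,2]
    m=(x>.3)&(x<.72)&(y>-.2)&(y<.14)&(z>.010)&(z<.04)
    nn,l,s,c=cv2.connectedComponentsWithStats(m.astype(np.uint8)); out=[]
    for i in range(1,nn):
        if s[i,4]<60: continue
        P=W[l==i]; r=cv2.minAreaRect((P[:,:2]*1000).astype(np.float32)); v=np.linalg.svd(P[:,:2]-P[:,:2].mean(0))[2][0]
        ok=50<max(r[1])<75 and 14<min(r[1])<32
        out.append((np.array(r[0])/1000,np.arctan2(v[1],v[0]),ok)); print(n,"stray",np.round(r[0],0),np.round(r[1],0),np.degrees(out[-1][1]).round(0),s[i,4],ok)
    return out
E
python3 - <<'E'
from h import *
for th,z in PTS[::-1][1:]:
    P,T=tcp_for_lip(lipw(z),HT,np.radians(th),1)
    manip.move_l(P,T,max_speed=.25)
manip.move_ptp(org(.059,0,.263),down(YO)); st("above cell")
manip.move_l(org(.059,0,.115),max_speed=.2); manip.dwell(.2); st("hover")
for z in(.10,.09,.08,.07,.064,.0595,.058):
    manip.move_l(org(.059,0,z),max_speed=.05); F=manip.current_force(); print(z,np.round(F,1),np.round(manip.current_ee_pos(),4))
    if np.linalg.norm(F)>20: print("stop");break
if z<.06:
    manip.set_gripper(.5); manip.move_l(org(.059,0,.25),max_speed=.25); st("rel")
save("side","home2"); save("top","home2t")
strays("top"); strays("side")
E
```

```text
above cell t 41.7 p [0.5942 0.3185 0.263 ] F [ 0.5  0.3 -3. ] g 0.123
hover t 42.8 p [0.5942 0.3196 0.1163] F [ 0.1  0.1 -1.7] g 0.122
0.1 [ 0.4  0.6 -2. ] [0.5936 0.3193 0.0995]
0.09 [-0.2  0.2 -2.8] [0.5935 0.3193 0.0895]
0.08 [-0.6  0.9 -1.5] [0.5935 0.3193 0.0795]
0.07 [ 0.1  0.1 -2.2] [0.5935 0.3193 0.0695]
0.064 [ 0.   0.7 -2.3] [0.5935 0.3193 0.0636]
0.0595 [-0.8 -0.7  5.5] [0.5946 0.3198 0.0607]
0.058 [-5.5 -2.4 18. ] [0.5947 0.3199 0.0606]
rel t 46.4 p [0.5931 0.3191 0.2483] F [ 0.5 -0.8 -0.8] g 0.505
top stray [652. -44.] [21. 62.] -61.0 214 True
top stray [536. -15.] [62. 21.] -146.0 225 True
top stray [460. -49.] [61. 21.] 64.0 232 True
side stray [458. -47.] [63. 24.] 66.0 114 True
side stray [537. -13.] [63. 30.] 34.0 131 True
```

View pics/home2.png

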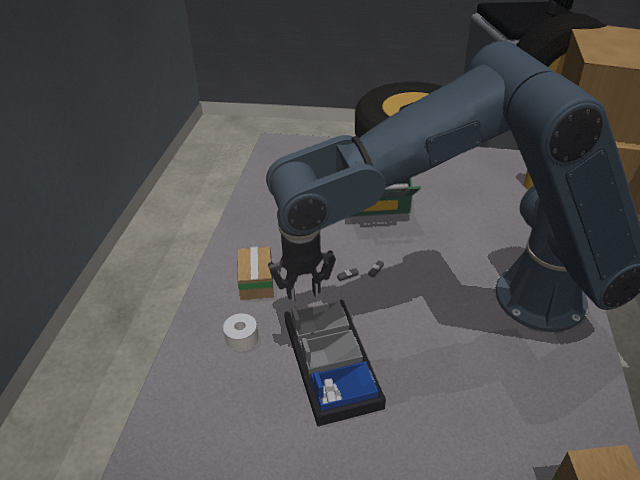

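View pics/home2t.png

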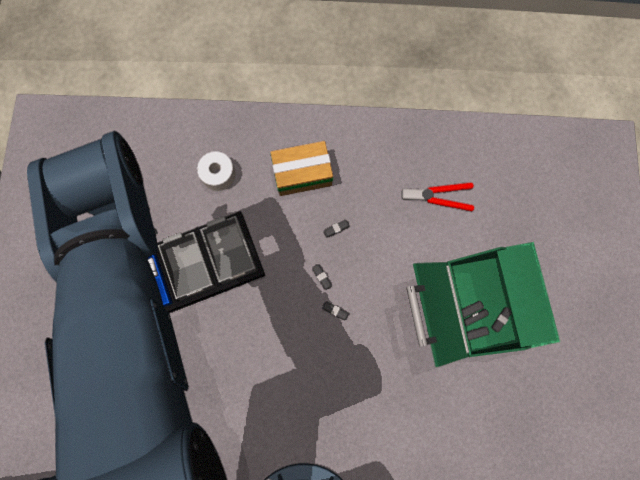

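Both grey bins are empty and home, and four weights lie in the chest around (470–502, 305–335). Now the strays, looking again before each one.

```bash
cat > pick.py <<'E'
from h import *
import sys
def pick(i):
    S=[s for s in strays("top") if s[2]]
    S.sort(key=lambda s:-s[0][0])
    c,a,_=S[0]
    ja=(a+np.pi/2+np.pi/2)%np.pi-np.pi/2   # in (-90,90)
    R=down(ja)
    if manip.inverse_kinematics([*c,.005],R) is None: R=down(ja+np.pi)
    manip.move_ptp([*c,.14],R); manip.set_gripper(.5,60)
    manip.move_l([*c,.005],max_speed=.15); st("low")
    manip.set_gripper(0.,60); st("grip")
    manip.move_l([*c,.20],max_speed=.25)
    g=manip.current_grip_width(); st("lift")
    if g<.12: print("MISSED"); return
    y=[.05,.0,.03][i]
    manip.move_ptp(chest(-.045,y,.26),down(PSI))
    manip.move_l(chest(-.045,y,.11),max_speed=.2); st("in")
    save("side",f"in{i}")
    manip.set_gripper(.5); manip.dwell(.2)
    manip.move_l(chest(-.045,y,.26),max_speed=.25); st("out")
    save("top",f"out{i}"); strays("top"); strays("side")
pick(int(sys.argv[1]))
E
python3 pick.py 0
```

```text
top stray [653. -44.] [21. 62.] -61.0 213 True
top stray [536. -15.] [61. 21.] -147.0 226 True
top stray [460. -49.] [62. 21.] 64.0 237 True
low t 49.4 p [ 0.6537 -0.0441  0.006 ] F [-0.  -1.2 -0.3] g 0.5
grip t 49.7 p [ 0.6537 -0.0441  0.0062] F [-0.8 -0.5  6.6] g 0.212
lift t 50.6 p [ 0.6522 -0.044   0.1984] F [-0.6 -0.  -1.2] g 0.212
in t 52.8 p [ 0.5301 -0.3402  0.1112] F [-0.5 -0.4 -0.5] g 0.207
out t 54.1 p [ 0.5289 -0.3396  0.2585] F [-0.3  0.9 -0.7] g 0.503
top stray [555. 128.] [63. 22.] -172.0 63 True
top stray [536. -15.] [61. 21.] -146.0 221 True
top stray [460. -49.] [61. 21.] 65.0 231 True
side stray [460. -45.] [66. 21.] 65.0 118 True
side stray [537. -14.] [62. 27.] 35.0 131 True
```

```bash
ls pics
```

```text
bar1.png
home1.png
home2.png
home2t.png
hov1.png
hov1t.png
in0.png
lift1.png
lift2.png
open1.png
open1t.png
out0.png
side0.png
tip1.png
tip1t.png
tip2.png
tip2t.png
top0.png
z1.png
z2.png
```

View pics/out0.png

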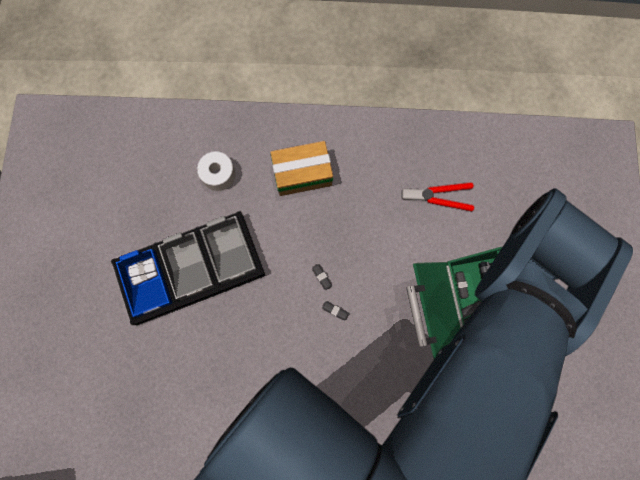

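The stray is in the chest, at (462,285). The phantom at (.555,.128) is the organiser's edge, so I'm tightening the search window.

```bash
sed -i 's/(y<.14)/(y<.09)/;s/s\[i,4\]<60/s[i,4]<80/' h.py; python3 pick.py 1
python3 - <<'E'
from h import *
save("top","b1"); save("side","b1s")
E
```

```text
top stray [536. -15.] [62. 21.] -146.0 226 True
top stray [460. -49.] [62. 21.] 64.0 232 True
low t 56.9 p [ 0.537  -0.0147  0.0058] F [0.2 0.6 1. ] g 0.503
grip t 57.2 p [ 0.5369 -0.0147  0.006 ] F [-2.3 -0.1  6.8] g 0.218
lift t 58.2 p [ 0.5357 -0.0146  0.1988] F [ 0.5 -0.2 -1.9] g 0.209
in t 60.4 p [ 0.4813 -0.3512  0.1111] F [ 0.9  0.5 -0.9] g 0.213
out t 61.7 p [ 0.4802 -0.3506  0.2586] F [ 0.5 -0.2 -0.3] g 0.498
top stray [460. -49.] [61. 21.] 64.0 232 True
side stray [459. -48.] [67. 23.] 66.0 113 True
```

View pics/b1.png

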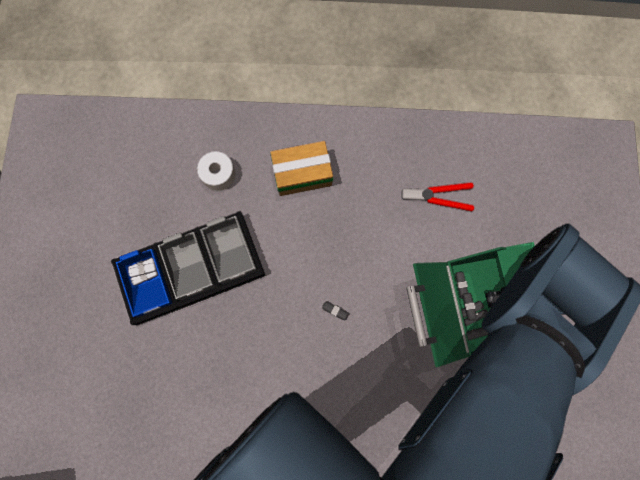

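One stray is left at (335,311), and the others are in the chest.

```bash
python3 pick.py 2
python3 - <<'E'
from h import *
# move aside to look
b=bar(135)
manip.move_ptp(chest(b[0]-.05,0,.40),down(PSI)); 
manip.move_ptp([.35,.1,.35],down(PSI)); 
save("top","c"); save("side","cs"); strays("top"); strays("side"); st()
E
```

```text
top stray [460. -49.] [62. 21.] 64.0 231 True
low t 64.5 p [ 0.4601 -0.0491  0.0056] F [-0.  -0.9  0.4] g 0.502
grip t 64.9 p [ 0.4601 -0.0491  0.0059] F [-1.7  0.3  8.2] g 0.211
lift t 65.8 p [ 0.459  -0.0489  0.199 ] F [ 0.5  0.2 -1.4] g 0.214
in t 67.9 p [ 0.5105 -0.3445  0.1112] F [-0.5 -0.7 -1.3] g 0.206
out t 69.2 p [ 0.5094 -0.344   0.2585] F [-0.5  0.2 -0.4] g 0.496
 t 71.6 p [0.3505 0.0994 0.35  ] F [ 0.1  0.1 -0.4] g 0.496
```

View pics/c.png

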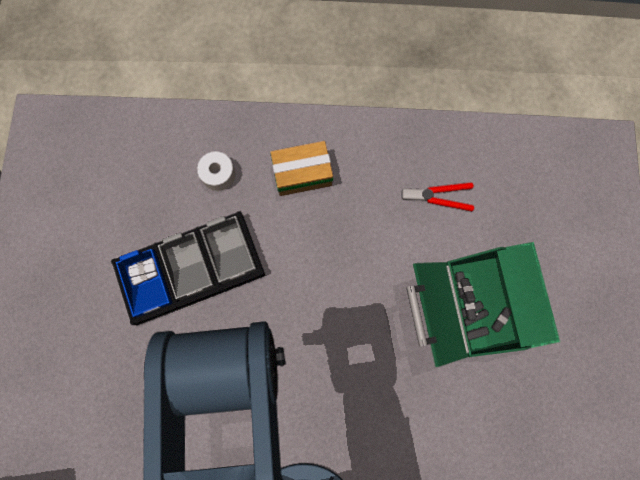

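View pics/cs.png

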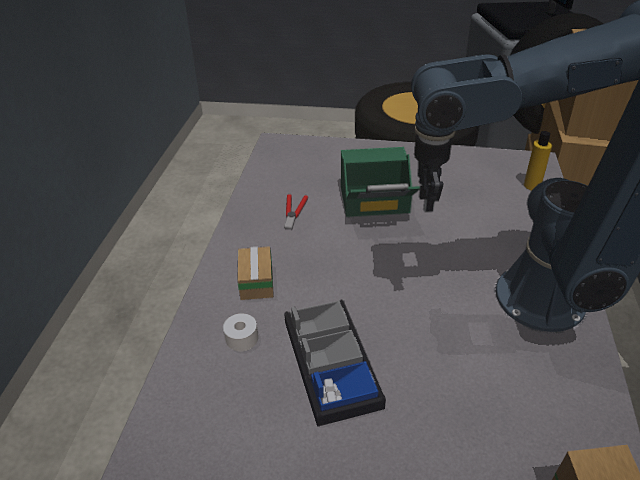

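The bench is clear and the weights are piled in the chest. I'll check the pile's height, then regrip the bar and close the hatch.

Run:
```python
from h import *
p,d,W=cloud("top"); L=(W.reshape(-1,3)-C0)@Rz(PSI)
m=(abs(L[:,0]+.04)<.032)&(abs(L[:,1])<.09)&(L[:,2]<.1); print("pile max z",np.percentile(L[m][:,2],[50,90,99,100]).round(3))
cv2.imwrite("pics/cz.png",cv2.resize(p[235:370,405:565,::-1],None,fx=4.5,fy=4.4,interpolation=cv2.INTER_CUBIC))
b=bar(135); b[2]-=.014
manip.move_ptp(chest(b[0],0,.30),down(PSI)); manip.set_gripper(.6,30)
manip.move_l(chest(*b),max_speed=.15); st("at bar")
manip.set_gripper(0.,30); st("grip")
```

```text
pile max z [0.019 0.047 0.064 0.069]
at bar t 74.1 p [ 0.447  -0.2012  0.1721] F [-0.3  0.4  0.6] g 0.602
grip t 74.5 p [ 0.4469 -0.2017  0.172 ] F [-0.7 -5.9  4.4] g 0.176
```

View pics/cz.png

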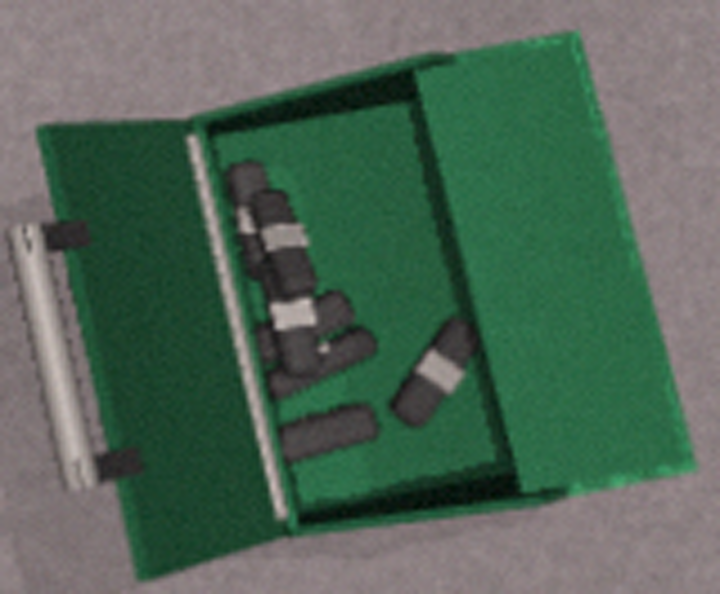

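All seven weights can be counted in the chest. The pile tops out at 69 mm, below the 80 mm hinge line. Closing the hatch.

Run:
```python
from h import *
for e in list(range(127,46,-8))+[46,44.5,43]:
    b=bar(e); b[2]-=.014
    manip.move_l(chest(*b),max_speed=.12 if e>48 else .04)
    F=Rz(PSI).T@manip.current_force()
    print(e,np.round(F,1),round(manip.current_grip_width(),3))
    if np.linalg.norm(F)>25: break
st()
p,d,W=save("side","shut"); L=(W.reshape(-1,3)-C0)@Rz(PSI)
for a in(-.07,-.05,-.03,-.015):
    s=L[(abs(L[:,0]-a)<.004)&(abs(L[:,1])<.08)&(L[:,2]>.085)]; print(a,np.median(s[:,2]).round(4),len(s))
```

```text
127 [-5.   1.6  7.7] 0.168
119 [-11.7  -1.1  18. ] 0.171
111 [-5.1 -0.4 14.2] 0.171
103 [-3.4 -0.1 11.1] 0.173
95 [1.3 1.9 7.8] 0.17
87 [1.8 2.5 6.7] 0.173
79 [0.8 2.5 6.9] 0.173
71 [1.4 5.7 2.7] 0.179
63 [1.8 6.6 1. ] 0.173
55 [2.2 6.9 1.2] 0.174
47 [ 1.3  8.  -1.8] 0.172
46 [ 0.2  7.5 -2. ] 0.173
44.5 [-1.7  6.1  1.9] 0.173
43 [-27.4  -0.7  29. ] 0.177
 t 79.3 p [ 0.4957 -0.4157  0.1779] F [-6.7 26.5 29. ] g 0.177
-0.07 0.1135 293
-0.05 0.1324 276
-0.03 0.1539 303
-0.015 0.3297 572
```

View pics/shut.png

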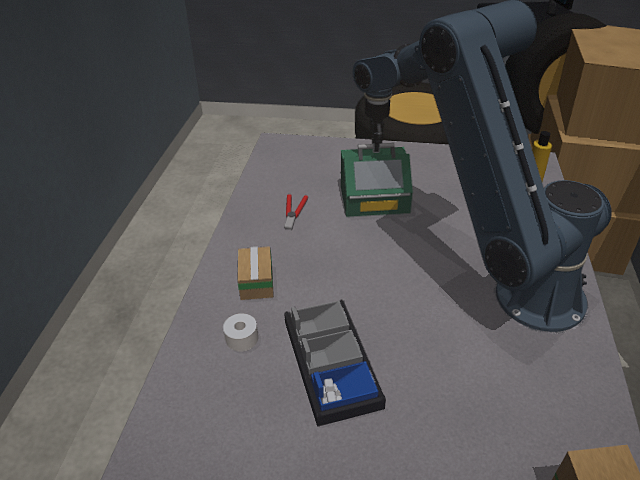

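The force jumped at 43° commanded, so the hatch has reached its stop. Releasing, backing off and verifying.

Run:
```python
from h import *
manip.set_gripper(.5); st("rel")
p=manip.current_ee_pos()
manip.move_l([p[0],p[1],.34],max_speed=.2)
manip.move_ptp([.35,.1,.35],down(PSI)); manip.dwell(.5); st()
for n in("top","side"):
    p,d,W=save(n,"fin_"+n); L=(W.reshape(-1,3)-C0)@Rz(PSI)
    s=L[(abs(L[:,1])<.08)&(L[:,0]>-.07)&(L[:,0]<-.01)&(L[:,2]>.09)&(L[:,2]<.2)]
    print(n,"elev",np.degrees(np.arctan(np.polyfit(s[:,0],s[:,2],1)[0])).round(2))
    t=L[(abs(L[:,1])<.045)&(L[:,0]>-.05)&(L[:,0]<.06)&(L[:,2]>.18)&(L[:,2]<.23)]; print("bar",t.mean(0).round(4),t[:,2].max(),"exp",bar(45))
    L=(W.reshape(-1,3)-O0)@Rz(YO)
    for c in(-.102,0,.102):
        t=L[(abs(L[:,1]-c)<.03)&(abs(L[:,0]-.059)<.012)&(L[:,2]>.07)&(L[:,2]<.11)]; r=L[(abs(L[:,1]-c)<.04)&(abs(L[:,0]+.064)<.003)&(L[:,2]>.03)]
        print(n,c,"tab",t.mean(0).round(4),np.percentile(t[:,2],95).round(4),"rim",np.percentile(r[:,2],90).round(4) if len(r) else None)
    strays(n)
```

```text
rel t 79.8 p [ 0.4956 -0.4188  0.1755] F [-0.   0.4 -0.4] g 0.5
 t 83.2 p [0.35 0.1  0.35] F [-0.   0.7 -0.4] g 0.5
top elev 44.28
bar [ 0.0186 -0.0006  0.2   ] 0.2063887713228914 exp [0.02035891 0.         0.19384419]
top -0.102 tab [ 0.0586 -0.105   0.0882] 0.0958 rim 0.0573
top 0 tab [ 0.0585 -0.0035  0.0881] 0.0953 rim 0.058
top 0.102 tab [0.057  0.098  0.0876] 0.0945 rim 0.0584
side elev 44.69
bar [ 0.0151 -0.0002  0.1969] 0.20637324369043553 exp [0.02035891 0.         0.19384419]
side -0.102 tab [ 0.0612 -0.0966  0.0875] 0.0942 rim 0.0581
side 0 tab [0.0619 0.0066 0.0871] 0.0946 rim 0.0587
side 0.102 tab [0.0599 0.108  0.0877] 0.0952 rim 0.0588
```

View pics/fin_top.png

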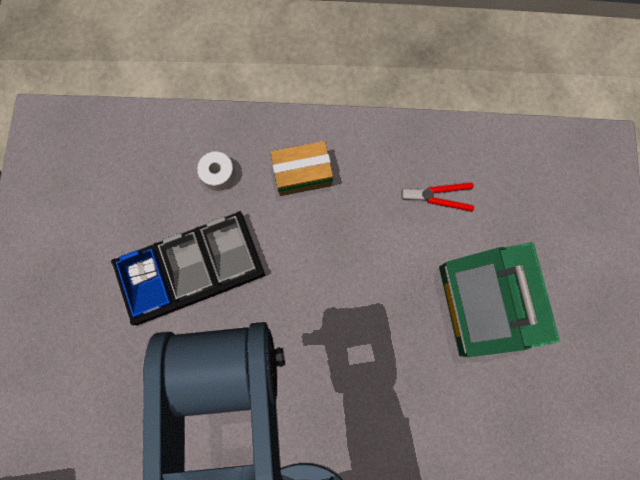

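View pics/fin_side.png

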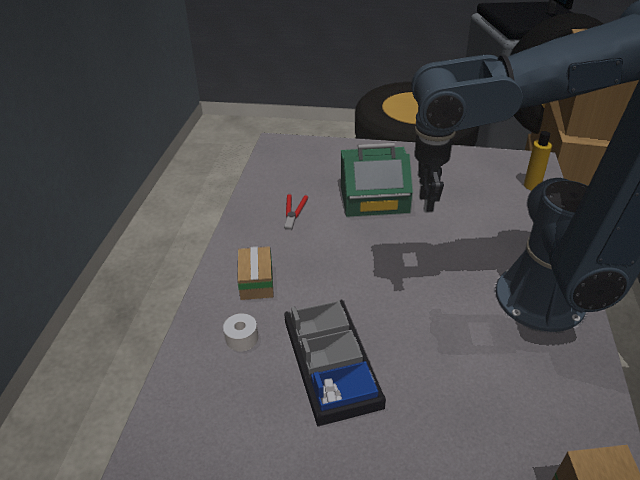

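The final views show the hatch shut, both grey bins empty and home at the blue bin's height, the bench clear and the bystanders unmoved. Handing in.

```bash
python3 -c "
from bench import manip
manip.sign_off(); print(manip.current_time())"
```

```text
the job is handed in; nothing more can be done
the job is handed in; nothing more can be done
```

The job is done and handed in at about 83 s of the 210 s allowed; sign-off gives no verdict.

- **Hatch open:** it started slightly ajar, about 0.17 rad. I pulled it fully down until the force showed it at its stop.
- **Bins:** I lifted each grey bin straight up, tipped it to 90° over the chest and set it back in its own cell. The load fell by about 1.9 N per bin, which is two weights each.
- **Strays:** all three were there. I gripped each one and released it inside the chest; none had been knocked aside when I looked.
- **Hatch shut:** before closing I counted seven weights in the chest, piled to 69 mm at most. I then pushed the hatch up until it pressed on its stop with about 40 N in total.

**Last checks:**
- The panel stands at 44.3° in one camera and 44.7° in the other, against 45° when shut.
- The bar is within about 5 mm of its shut position in both views.
- The tab and rim heights of both grey bins match the blue bin's to within 1–2 mm.
- No weights are left on the bench, and the blue bin, pliers, paper roll and carton look unmoved.

No check failed. The grey bins sit about 2 mm further along x than at the start, which is within the cell clearance.

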